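# Chopping board into its soak, safety cap off the sanitiser

## Robot

A 7-joint arm with a two-finger parallel gripper is mounted at the origin on a cart in front of the work surface, level with it; the furniture and walls round the work are solid. World frame = base frame: x ahead of the robot, y to its left, z up, the work surface at z = 0. Lengths are in m, angles in rad, forces in N, time in s.
With the tool pointing down it reaches from about 0.35 to 0.9 m from the base axis. Payload 8.1 kg.
Tool frame: the origin (TCP) lies at the very end of the fingers, on their centre line; the grasp point (between the pads) lies 19 mm behind it (hold_point_z is the distance from the TCP to the grasp point, in m); z points along the fingers, y is the line along which they close (so a half turn about z gives the same grasp; the last joint's range is limited). The gripper opens to 85 mm and grips with 20 to 120 N. Pads are 22 mm wide; open, the fingers measure 114 mm over their backs; the gripper's body (76 mm by 85 mm) begins 54 mm behind the grasp point. The pads swing forward as they close: fully open they stand 13 mm farther back than shut.
Start: joints at [1.041, 0.434, 0.025, 1.573, -0.012, 1.134, -0.075], TCP at [0.259, -0.569, 0.231] pointing down, gripper open.
Joint ranges: [-2.62, 2.62], [-0.44, 2.09], [-1.27, 1.32], [0.08, 2.57], [-1.32, 4.46], [0.12, 2], [-2.74, 2.74]. Speed limits (rad/s): [2.22, 2.22, 3.01, 3.01, 3.14, 3.14, 3.14].

## Interface

Orientations are given as a unit quaternion [w, x, y, z].
In Python, from rig import * gives the robot as it stands. The module is installed in compiled form; this text tells all that it offers.
- The arm moves only by the shell command python3 -m jog 'ROWS' [OPENING] [FORCE]. ROWS is JSON, a list of rows, each a list of 4 numbers: the shift along the tool's x, y, z in units of 60 mm (1.0 is 60 mm), then the turn about the tool's z in units of 6 degrees (1.0 is 6 degrees). A call has 1 to 8 rows; each row is the pose to reach, as a shift and turn from the pose commanded when the call began, along the tool's axes at that moment; what a row does not reach only later rows make up. A row lasts 1/8 s, in which the tool goes at most 62.5 mm and 10.7 degrees, less where a joint would pass 70% of its speed; a pose out of reach is approached as far as the arm can. A call with a gripper value outside its range is refused whole. OPENING is the closure, from -1 (fully open) to 1 (shut), set as the call begins (- or left out, the last holds). The fingers move at their own pace and stop on an object; FORCE is the grip in N (left out, the last holds). Time passes only in rows, so rows that repeat a pose let the fingers close. It gives the time, the measured TCP pose, the force, the opening and the grip force at its end, in the units of the state.
- sense(): the state, without advancing time (a new reading comes with each control period).
- snapshot(name): name is "scene" or "top"; returns the picture (384x512x3 uint8, red, green, blue); there is no depth.
- camera_params(name): a dict with "K" (3x3 intrinsics, pixels), "pose" (4x4, takes a point from camera to world coordinates). Camera axes: x right, y down, z forward; pixel columns grow to the right and rows downward; lengths in m; the calibration is good to about 2 mm. A picture is of the moment at which its call begins. camera_params takes no time and is no camera call.
- sign_off(): hands the job in; it is judged then, once.
Trained networks look in the newest picture that a camera, given by its name, has taken for a name from the list of things; names that differ only in an ending like _2 or _b are one class to them, and where a whole thing is asked for, a point or a joint stands for the part that bears it (a point fixed in the world has none). Each returns a list of dicts, best first, with "confidence" (0 to 1); they miss things now and then, are a little off and sometimes report something else, mostly with a low value. They report only what shows in the picture. A call takes as long as a camera call. They do not tell look-alikes from the thing itself.
- look_for(camera, thing): "rect" ([left, top, width, height] as shares, 0 to 1, of the picture: columns of its width, rows of its height, round what is visible of it).
- trace(camera, thing): "pixels" (384x512 bool, what is visible of it) and "rect" ([left, top, width, height] as shares, 0 to 1, of the picture: columns of its width, rows of its height, round what is visible of it).
- pinpoint(camera, thing): "position" ([row, column] as shares, 0 to 1, of the picture: columns of its width, rows of its height: a listed point, or the origin of a listed thing).
The state is a dict: "clock": time; "joints": joint angles; "joint_vel": joint speeds; "joint_torque": joint torques, N m; "eef_pos": TCP position; "ee_rot": TCP orientation; "ft_force": force on the tool from outside, world axes, zero at the start; "wrist_torque": the same for the moment, N m; "opening": finger opening in m; "grasp_force": force on a finger pad.
Only numpy, scipy, OpenCV 4.12 (cv2) and the standard library are available. Lean on these libraries where they do the work, as an engineer would, in place of code of your own. Each camera call takes 0.05 s, during which the arm holds its last target. There are 200 camera calls.

## Task

The red chopping board is due for a soak: draw it straight up out of its slot in the wire rack and stand it on its long edge in the narrow blue soaking tub, leaving the other two boards in the rack. Then open the white sanitiser bottle in the caddy: push its orange safety cap down, turn it anticlockwise while you press until it is free, and lift it off. Finish holding the cap in the gripper straight above the mouth of the bottle, about 10 cm clear of it, with the bottle still standing in the caddy and nothing else knocked over or pushed about.

Things in the scene. Friction and masses are not known exactly. Their poses are not given: they have to be found in the camera images.
- board_red: red plastic chopping board, 180 mm long (its x), 8 mm thick (its y), 150 mm high (its z), 0.2 kg, standing on a long edge in one of three slots of the wire rack; a 24 x 16 mm hang hole in one upper corner, its near side 50 mm from the middle; origin at the middle of its lower edge
- board_green: green chopping board of the same shape in another slot; stays
- board_white: white chopping board of the same shape in another slot; stays
- rack: fixed steel wire rack, 116 mm (x) by 138 mm (y), origin at the middle of its underside; three slots run along its x, at y = -45, 0 and +45 mm; the boards rest 12 mm above the origin between pairs of hoops 12 mm apart that reach up to 85 mm; the boards' tops are at 162 mm. Wall cabinets hang behind the work from x = 0.55 m on, 0.43 m up; keep the wrist in front of them
- tub: fixed narrow blue soaking tub, open at the top, outside 232 mm (x) by 56 mm (y, with rim) and 100 mm high; inside 210 mm (x) by 36 mm (y), floor 4 mm above its origin; origin at the middle of its underside. A board let go in it stands or leans against one side, with its upper 50 mm standing out
- caddy: fixed grey caddy, 132 mm (x) by 82 mm (y), 55 mm high, origin at the middle of its underside; a 74 x 74 mm pocket centred at x = +25 mm holds the bottle (floor 6 mm above the origin), a low pocket in front holds a sponge, which reaches 45 mm
- bottle: white square plastic bottle with blue labels, 70 x 70 mm, 150 mm high to the rim of its neck, body 104 mm high, then a shoulder that narrows to the 34 mm neck; loose in the caddy's pocket, which keeps it from turning, 0.8 kg; origin at the middle of its underside, z up
- cap: orange ribbed push-and-turn safety cap, 51 mm across, 26 mm high, 0.05 kg; origin at the middle of its open lower end, 137 mm above the bottle's origin while locked, its x axis then along the bottle's x. Two bayonet lugs inside, on x; pressed down 4 to 7 mm it turns anticlockwise seen from above, and from 40 to 140 degrees on (best a quarter turn) it lifts straight off; clockwise is blocked
- salt_shaker: salt shaker, 44 mm across, 90 mm high, behind the work; stays
- tumbler: clear drinking glass, 80 mm across, 91 mm high, to the right of the work; stays
- mouth (a point): middle of the rim of the bottle's neck, 150 mm above the bottle's origin. The locked cap reaches from 13 mm below it to 13 mm above it; a spring disc under the cap's top pushes it up into its catch with 5 N; pressing it 4 mm down takes 11 N and 7 mm, where it stops, 14 N
Things that resemble listed ones, but are neither listed nor needed, are in the scene too. What is shaped like the cap but brown is not meant.

How it is judged:
On the way, in this order (a step that is already met when the one before it is completed fails the run):
1. the red board is drawn up, clear of the rack (z of board_red in the frame of rack above 0.085 m), for 0.1 s.
2. the red board stands in the tub and is let go (z of board_red in the frame of tub below 0.02 m and horizontal distance between board_red and tub below 0.035 m and angle between board_red's own z axis and vertical below 0.45 rad and angle between the x axis of board_red and the x axis of tub, either way round below 0.25 rad and contact force between board_red and the fingers below 0.1 N), for 0.2 s.
3. the cap is pushed down on the bottle, still at its locked angle (z of cap in the frame of bottle below 0.134 m and angle between the x axis of cap and the x axis of bottle, either way round below 0.25 rad), for 0.05 s.
4. the cap is turned free while it sits on the neck (z of cap in the frame of bottle below 0.143 m and angle between the x axis of cap and the x axis of bottle, either way round above 0.6 rad), for 0.1 s.
At the end, for the whole second after the job is handed in: the gripper holds the cap still, upright to 20 degrees, 50 to 170 mm above the bottle's rim and within 35 mm of its axis; the bottle stands in the caddy; the red board stands on the tub's floor, within 35 mm of its middle, leaning under 25 degrees; the other boards are within 30 mm of their start (z of cap in the frame of bottle between 0.2 and 0.32 m and horizontal distance between cap and bottle below 0.035 m and angle between cap's own z axis and vertical below 0.35 rad and linear speed of each of cap, board_red below 0.03 m/s and contact force between cap and the fingers above 2 N and contact force between cap and bottle below 0.1 N and z of bottle in the frame of caddy below 0.012 m and angle between bottle's own z axis and vertical below 0.1 rad and z of board_red in the frame of tub below 0.02 m and horizontal distance between board_red and tub below 0.035 m and angle between board_red's own z axis and vertical below 0.45 rad and distance of each of board_green, board_white from where it was at the start of the episode below 0.03 m); the arm keeps its last pose, push and grip.
It fails at once if the bottle is lifted out of its pocket or tipped (z of bottle in the frame of caddy above 0.036 m or angle between bottle's own z axis and vertical above 0.3 rad).
It fails at once if another board is pulled up or knocked over (distance of any of board_green, board_white from where it was at the start of the episode above 0.05 m).
It fails at once if the salt shaker or the glass is knocked away (distance of any of salt_shaker, tumbler from where it was at the start of the episode above 0.04 m).
It also fails if it takes over 64 s, if anything falls off the work surface, if the arm or the gripper's body presses on something with over 40 N, if the wrist force passes 120 N, or if a joint passes its speed limit or range.

## Working session

There is one attempt and no reset: what is moved stays moved. The work goes in short steps, Python scripts to look and compute and a shell command to move; the robot and the scene stay as the last step left them, time stands still between calls to the robot, and variables do not carry over. Pictures are saved under pics/ and viewed, at most 10 in all, crops included, and the job is handed in when it is done.

```bash
mkdir -p pics; python3 - <<'E'
from rig import *
import cv2,numpy as np
ims=[]
for n in("scene","top"):
    im=snapshot(n); cv2.imwrite(f"pics/{n}0.png",im[...,::-1])
    p=camera_params(n); print(n,np.round(p["K"],1).tolist(),np.round(p["pose"],3).tolist())
    for t in("board_red","board_green","board_white","rack","tub","caddy","bottle","cap","mouth","salt_shaker","tumbler"):
        print(t,[(round(d["confidence"],2),(np.array(d["position"])*[384,512]).round(1).tolist()) for d in pinpoint(n,t)][:3])
s=sense();print(s)
E
```

```text
scene [[495.1, 0.0, 251.1], [0.0, 495.1, 189.5], [0.0, 0.0, 1.0]] [[0.899, -0.291, 0.328, 0.016], [-0.439, -0.615, 0.656, -1.227], [0.01, -0.733, -0.68, 1.15], [0.0, 0.0, 0.0, 1.0]]
board_red []
board_green []
board_white []
rack [(0.7, [248.9, 255.2])]
tub [(0.81, [211.4, 221.2])]
caddy [(0.91, [247.9, 253.5])]
bottle [(0.8, [247.1, 261.3])]
cap [(0.81, [277.8, 260.0]), (0.64, [313.2, 268.0]), (0.58, [213.9, 259.8])]
mouth [(0.62, [211.1, 262.6])]
salt_shaker [(0.56, [201.4, 278.2])]
tumbler [(0.9, [299.8, 306.0])]
top [[367.2, 0.0, 253.4], [0.0, 367.2, 195.0], [0.0, 0.0, 1.0]] [[0.007, -0.997, 0.076, 0.407], [-1.0, -0.007, -0.007, -0.259], [0.008, -0.076, -0.997, 1.285], [0.0, 0.0, 0.0, 1.0]]
board_red [(0.67, [215.7, 165.0])]
board_green [(0.85, [215.4, 148.8]), (0.59, [199.9, 285.2])]
board_white [(0.85, [209.0, 176.2])]
rack [(0.79, [206.6, 165.4])]
tub [(0.81, [210.4, 222.1])]
caddy [(0.81, [208.6, 280.8]), (0.6, [215.1, 166.6])]
bottle [(0.69, [205.9, 278.8])]
cap [(0.68, [217.6, 310.2]), (0.67, [228.4, 341.7]), (0.62, [200.8, 283.2])]
mouth [(0.67, [195.5, 285.7])]
salt_shaker [(0.7, [163.3, 241.2]), (0.6, [196.1, 347.4])]
tumbler [(0.56, [198.2, 347.1]), (0.55, [212.2, 167.8]), (0.2, [215.8, 150.9])]
{'clock': 1.2, 'joints': array([ 1.04139562,  0.43449171,  0.02499872,  1.57321487, -0.01162006,
        1.13402149, -0.07510126]), 'joint_vel': array([ 0.00239687,  0.00083577,  0.00030046,  0.00055627, -0.00319204,
        0.00137028,  0.00069574]), 'joint_torque': array([ 3.82931203e-04, -6.70295691e+01,  1.02454651e+00, -3.16569722e+01,
        1.54974003e-02,  2.37099528e-03,  1.31689390e-05]), 'eef_pos': array([ 0.25870534, -0.56893995,  0.23132221]), 'ee_rot': array([3.69102858e-06, 9.77326338e-01, 2.11738588e-01, 4.68622557e-06]), 'ft_force': array([ 0.40526335, -0.32429236,  0.46029269]), 'wrist_torque': array([ 0.00689284,  0.01996523, -0.01572847]), 'grasp_force': 0.0, 'opening': 0.08499389617551709}
```

View pics/scene0.png

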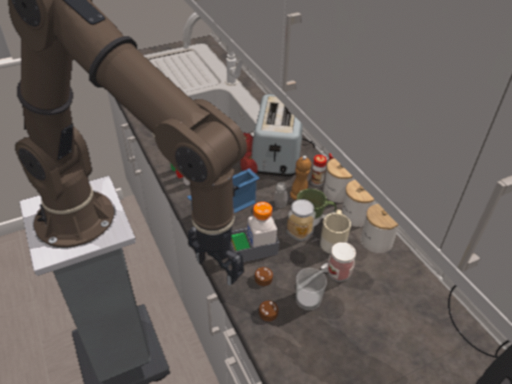

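View pics/top0.png

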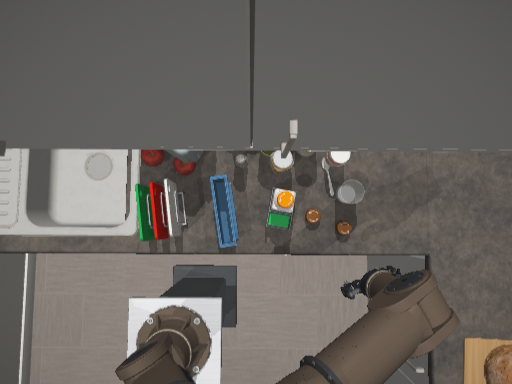

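```bash
python3 - <<'E'
import cv2
im=cv2.imread("pics/top0.png")[145:260,125:360]
cv2.imwrite("pics/top0c.png",cv2.resize(im,(799,391),interpolation=cv2.INTER_CUBIC))
E
```

```text
(no output)
```

View pics/top0c.png

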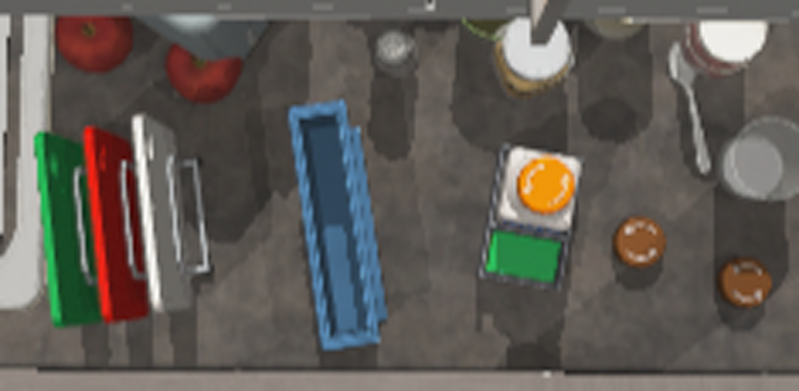

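The top view shows boards green/red/white at crop x≈45/95/145 (a top edge each), the tub at 290–385, the bottle with its orange cap at (546,185), and two brown look-alike caps to the right. I'll swing the arm past the rack to clear the scene camera.

```bash
python3 -m jog '[[0,0,-1.5,0],[7.45,-10.7,-1.5,3.2],[7.45,-10.7,-1.5,3.2],[7.45,-10.7,-1.5,3.2],[7.45,-10.7,-1.5,3.2],[7.45,-10.7,-1.5,3.2],[7.45,-10.7,-1.5,3.2],[7.45,-10.7,-1.5,3.2]]' 0.4 60
```

```text
clock: 2.2
eef_pos: [0.3377, -0.1369, 0.3096]
ee_rot: [0.0, 0.999, 0.046, 0.001]
ft_force: [1.3, 0.4, 0.4]
opening: 0.0254
grasp_force: 0.0
```

```bash
python3 -m jog '[[1.6,-5.5,0,0],[1.6,-5.5,0,0],[1.6,-5.5,0,0],[1.6,-5.5,0,0],[1.6,-5.5,0,0],[1.6,-5.5,0,0],[1.6,-5.5,0,0],[1.6,-5.5,0,0]]'
python3 - <<'E'
from rig import *
import cv2,numpy as np
for n in("scene","top"):
    im=snapshot(n); cv2.imwrite(f"pics/{n}1.png",im[...,::-1])
    for t in("board_red","rack","tub","caddy","bottle","cap","mouth"):
        print(n,t,[(round(d["confidence"],2),(np.array(d["position"])*[384,512]).round(1).tolist()) for d in pinpoint(n,t)][:3])
a=cv2.imread("pics/scene1.png")[120:300,130:340]
cv2.imwrite("pics/scene1c.png",cv2.resize(a,None,fx=3.3,fy=3.3,interpolation=cv2.INTER_CUBIC))
a=cv2.imread("pics/top1.png")
cv2.imwrite("pics/top1c.png",cv2.resize(a[170:255,130:300],(799,400),interpolation=cv2.INTER_CUBIC))
E
```

```text
clock: 3.2
eef_pos: [0.403, 0.1976, 0.309]
ee_rot: [0.0, 0.999, 0.046, -0.0]
ft_force: [-0.2, -0.2, 0.1]
opening: 0.0257
grasp_force: 0.0
scene board_red []
scene rack [(0.53, [202.9, 278.7]), (0.51, [296.1, 304.8]), (0.44, [174.2, 205.0])]
scene tub [(0.79, [208.7, 227.0])]
scene caddy [(0.86, [250.4, 252.8])]
scene bottle [(0.63, [242.4, 261.0])]
scene cap [(0.86, [314.7, 267.0]), (0.74, [279.8, 262.0]), (0.55, [215.8, 259.4])]
scene mouth [(0.59, [211.8, 261.8]), (0.36, [298.7, 304.4])]
top board_red []
top rack [(0.7, [206.6, 166.1])]
top tub [(0.65, [210.2, 222.1]), (0.55, [198.0, 289.3]), (0.29, [205.8, 177.2])]
top caddy []
top bottle [(0.86, [201.5, 279.1])]
top cap [(0.69, [217.7, 311.5]), (0.61, [228.9, 339.0]), (0.51, [198.0, 284.8])]
top mouth [(0.6, [199.4, 285.8])]
```

View pics/scene1c.png

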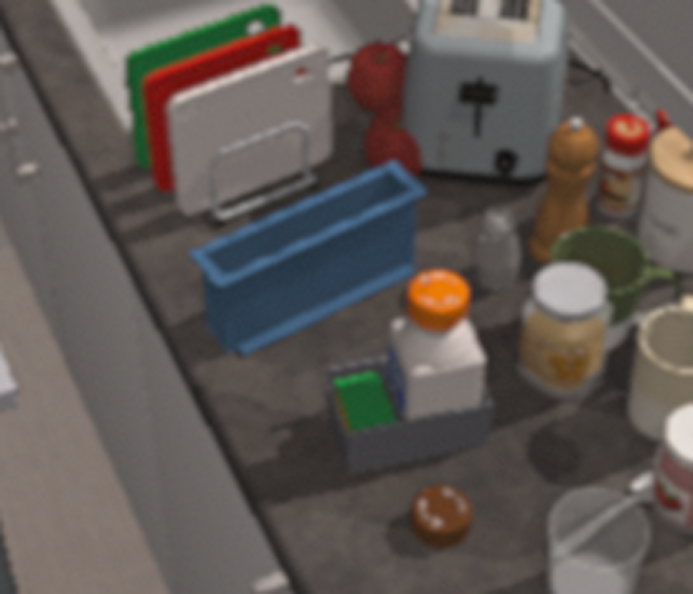

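View pics/top1c.png

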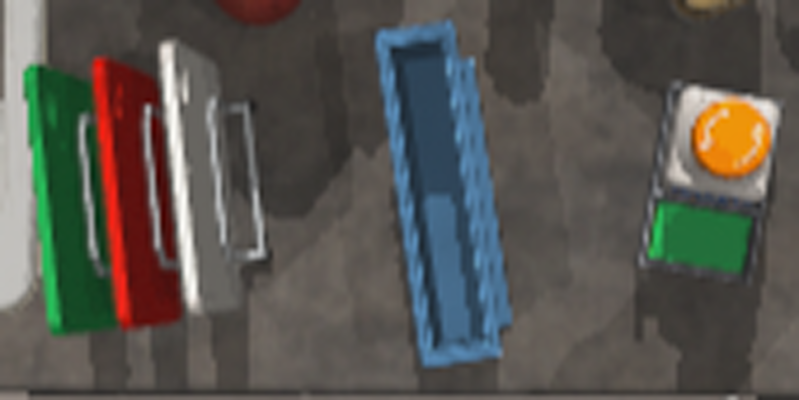

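Scene crop: red board's top edge runs from (150,76) to (295,30), with the tub rim corners and cap (439,292) clear. Top crop: red top edge (99,57)–(123,327), tub rim (376,32)…(500,357), cap (731,137). Triangulating these.

```bash
cat > h.py <<'E'
from rig import *
import cv2,numpy as np
def P(n):
    p=camera_params(n); return np.array(p["K"])@np.linalg.inv(p["pose"])[:3]
def tri(t,s):
    X=cv2.triangulatePoints(P("top"),P("scene"),np.array(t,float).reshape(2,1),np.array(s,float).reshape(2,1))[:,0]; X=X[:3]/X[3]
    e=[np.linalg.norm((lambda q:q[:2]/q[2])(P(n)@np.r_[X,1])-u) for n,u in(("top",t),("scene",s))]
    return X,e
def atz(n,uv,z):
    p=camera_params(n);T=np.array(p["pose"]);d=T[:3,:3]@np.linalg.inv(p["K"])@np.r_[uv,1]
    return T[:3,3]+d*(z-T[2,3])/d[2]
E
python3 - <<'E'
from h import *
tc=lambda c:(np.array(c)+.5)/4.7-.5+[130,170]
sc=lambda c:(np.array(c)+.5)/3.3-.5+[130,120]
pts={"redfar":((99,57),(293,30),.162),"rednear":((123,327),(148,77),.162),
"tub n+":((424,366),(192,252),.1),"tub f+":((376,32),(392,163),.1),"tub f-":((453,22),(425,190),.1),"tub n-":((500,357),(213,283),.1),"captop":((731,137),(439,292),.169)}
for k,(t,s,z) in pts.items():
    X,e=tri(tc(t),sc(s)); print(k,X.round(4),np.round(e,1),"top@z",atz("top",tc(t),z).round(4)[:2],"scene@z",atz("scene",sc(s),z).round(4)[:2])
for n in("top","scene"):
    im=cv2.imread(f"pics/{n}1.png"); h=cv2.cvtColor(im,cv2.COLOR_BGR2HSV)
    m=cv2.inRange(h,(10,180,180),(22,255,255)); k,l,st,c=cv2.connectedComponentsWithStats(m)
    i=1+st[1:,4].argmax(); print(n,"orange",st[i],c[i])
    for t in("tub","bottle","board_red","cap"):
        for d in trace(n,t)[:3]:
            r=cv2.minAreaRect(np.argwhere(d["pixels"])[:,::-1].astype(np.float32)); print(n,t,round(d["confidence"],2),np.round(r[0],1),np.round(r[1],1),round(r[2],1))
E
```

```text
redfar [0.5301 0.0519 0.1542] [1.  0.5] top@z [0.5322 0.0487] scene@z [0.5245 0.0425]
rednear [0.3607 0.0258 0.167 ] [1.2 0.6] top@z [0.357  0.0283] scene@z [0.3642 0.0311]
tub n+ [ 0.3314 -0.1621  0.1035] [0.7 0.4] top@z [ 0.3291 -0.1611] scene@z [ 0.3335 -0.1591]
tub f+ [ 0.5571 -0.1246  0.1004] [0.2 0.1] top@z [ 0.5578 -0.1248] scene@z [ 0.5569 -0.124 ]
tub f- [ 0.5654 -0.1785  0.1047] [0.3 0.2] top@z [ 0.5652 -0.1779] scene@z [ 0.5683 -0.174 ]
tub n- [ 0.3348 -0.2125  0.1067] [0.4 0.2] top@z [ 0.3355 -0.2127] scene@z [ 0.3363 -0.2058]
captop [ 0.4837 -0.3644  0.1684] [0.5 0.3] top@z [ 0.4823 -0.3637] scene@z [ 0.4842 -0.3652]
top orange [278 192  16  15 161] [285.20496894 199.08695652]
top tub 0.67 [224.2 211. ] [73.8 21.8] 82.3
top bottle 0.5 [282.8 201.6] [22.7 21.7] 10.3
top bottle 0.35 [224.1 210.9] [71.6 20.5] 81.9
top board_red 0.57 [158.6 211.6] [56.4 13.6] 83.8
top board_red 0.34 [172.4 207.7] [56.6 11.7] 84.0
top cap 0.76 [343.5 228. ] [14. 15.] 90.0
top cap 0.63 [313.  216.5] [13. 14.] 90.0
top cap 0.55 [284.8 199.8] [16.3 15.6] 45.0
scene orange [255 203  17  12 127] [263.27559055 208.47244094]
scene tub 0.66 [225.2 197.9] [35.4 76.2] 64.8
scene bottle 0.84 [262. 231.] [28. 28.] 90.0
scene cap 0.86 [269. 310.] [18. 18.] 90.0
scene cap 0.83 [264.  276.5] [17. 16.] 90.0
scene cap 0.52 [263.  211.5] [19. 18.] 90.0
```

```bash
python3 -m jog '[[0.37,2.71,0,-0.22],[0.37,2.71,0,-0.22],[0.37,2.71,0,-0.22],[0.37,2.71,0,-0.22],[0.37,2.71,1,-0.22],[0.37,2.71,1.8,-0.22],[0.37,2.71,2.0,-0.22],[0.37,2.71,2.0,-0.22]]' 0.29
python3 - <<'E'
from h import *
for n in("top","scene"):
    cv2.imwrite(f"pics/{n}2.png",snapshot(n)[...,::-1])
a=cv2.resize(cv2.imread("pics/top2.png")[160:260,120:220],(400,400),interpolation=cv2.INTER_CUBIC)
b=cv2.resize(cv2.imread("pics/scene2.png")[95:195,145:245],(400,400),interpolation=cv2.INTER_CUBIC)
cv2.imwrite("pics/c2.png",np.hstack([a,b]))
E
```

```text
clock: 5.4
eef_pos: [0.4401, 0.0394, 0.1896]
ee_rot: [-0.0, 0.998, 0.058, -0.0]
ft_force: [0.4, -0.9, 0.1]
opening: 0.0301
grasp_force: 0.0
```

View pics/c2.png

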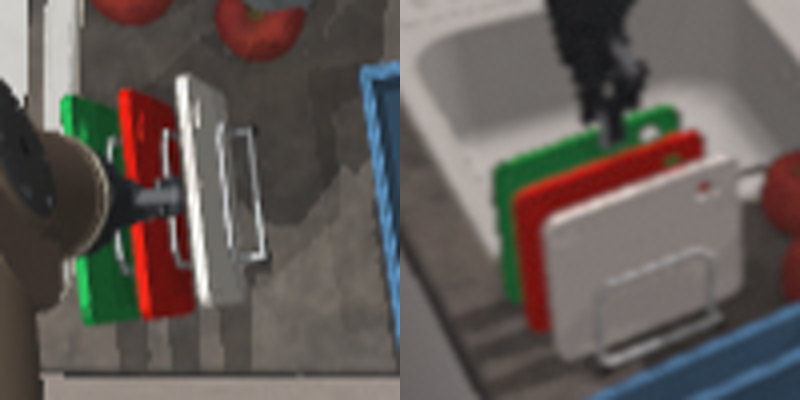

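Left crop: the -y fingertip (about (165,195)) lies between the red and white top edges; right crop: the fingers hover over the red edge at (610,140). Descending.

```bash
python3 -m jog '[[0,0.01,0.4,0],[0,0.01,0.8,0],[0,0.01,0.97,0],[0,0.01,0.97,0]]' && python3 -m jog '[[0,0,0,0],[0,0,0,0],[0,0,0,0],[0,0,0,0],[0,0,0,0]]' 1 60
```

```text
clock: 6.0
eef_pos: [0.4405, 0.0382, 0.1315]
ee_rot: [0.0, 0.998, 0.057, 0.0]
ft_force: [-0.2, -1.2, -0.4]
opening: 0.0304
grasp_force: 0.0
clock: 6.62
eef_pos: [0.4409, 0.038, 0.132]
ee_rot: [0.0, 0.998, 0.057, 0.001]
ft_force: [-1.3, -2.0, 6.9]
opening: 0.0065
grasp_force: 61.6
```

```bash
python3 -m jog '[[0,0,-0.3,0],[0,0,-0.7,0],[0,0,-1.1,0],[0,0,-1.5,0],[0,0,-1.9,0],[0,0,-2.2,0],[0,0,-2.3,0],[0,0,-2.3,0]]'
python3 - <<'E'
from h import *
for n in("top","scene"):
    cv2.imwrite(f"pics/{n}3.png",snapshot(n)[...,::-1])
a=cv2.resize(cv2.imread("pics/top3.png")[150:260,120:250],(400,338),interpolation=cv2.INTER_CUBIC)
b=cv2.resize(cv2.imread("pics/scene3.png")[75:205,135:288],(400,338),interpolation=cv2.INTER_CUBIC)
cv2.imwrite("pics/c3.png",np.hstack([a,b]))
E
```

```text
clock: 7.62
eef_pos: [0.44, 0.038, 0.2689]
ee_rot: [0.0, 0.998, 0.057, 0.0]
ft_force: [-0.5, -0.1, -3.3]
opening: 0.0068
grasp_force: 60.3
```

View pics/c3.png

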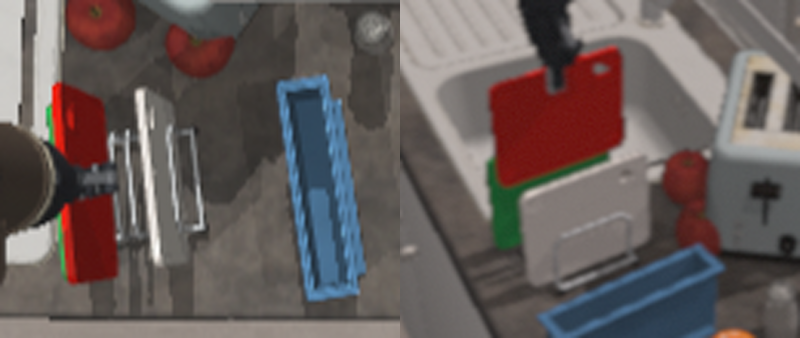

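Left: the red board is up between the green and white boards; right: it hangs upright, its lower edge just above the green. Its bottom (~0.15) is still below the white top, so raise it more, then go over the tub.

```bash
python3 -m jog '[[0,0,-0.55,0],[0,0,-0.55,0],[-0.1,0.7,-0.55,-0.1],[-0.2,1.6,-0.55,-0.2],[-0.3,2.5,-0.55,-0.38],[-0.34,3.2,-0.55,-0.38],[-0.34,3.43,-0.55,-0.38],[-0.34,3.43,-0.55,-0.38]]'
python3 - <<'E'
from h import *
ims=[]
for n in("top","scene"):
    cv2.imwrite(f"pics/{n}4.png",snapshot(n)[...,::-1])
a=cv2.resize(cv2.imread("pics/top4.png")[150:260,170:300],(400,338),interpolation=cv2.INTER_CUBIC)
b=cv2.resize(cv2.imread("pics/scene4.png")[105:235,145:298],(400,338),interpolation=cv2.INTER_CUBIC)
cv2.imwrite("pics/c4.png",np.hstack([a,b]))
print(sense()["eef_pos"],sense()["ee_rot"])
E
```

```text
clock: 8.72
eef_pos: [0.443, -0.1689, 0.3008]
ee_rot: [-0.001, 0.997, 0.076, -0.001]
ft_force: [0.7, -0.2, -2.2]
opening: 0.0072
grasp_force: 60.2
[ 0.44331584 -0.16709817  0.30145048] [-5.07436030e-04  9.96947504e-01  7.80723966e-02 -3.41815311e-04]
```

View pics/c4.png

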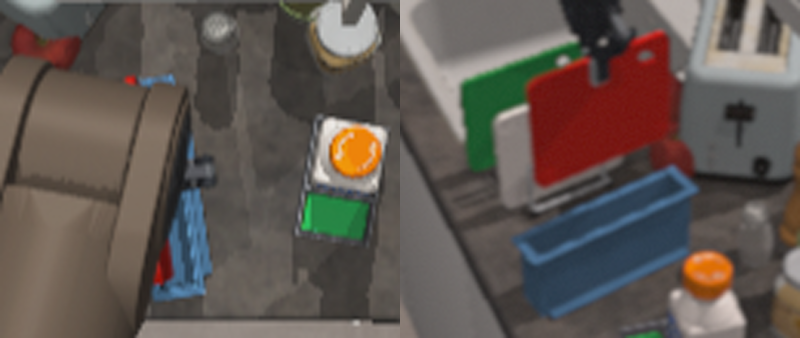

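The board hangs over the tub, parallel to it (right crop: board (530–670), tub rim (520–695) below). Lowering.

```bash
python3 -m jog '[[0,0.02,0.4,0],[0,0.02,0.8,0],[0,0.02,1.2,0],[0,0.02,1.6,0],[0,0.02,1.9,0],[0,0.02,2.0,0]]' && python3 -m jog '[[0,0,0.25,0],[0,0,0.5,0],[0,0,0.7,0],[0,0,0.83,0],[0,0,0.9,0],[0,0,0.9,0]]'
```

```text
clock: 9.57
eef_pos: [0.4432, -0.1682, 0.1812]
ee_rot: [-0.001, 0.997, 0.078, -0.001]
ft_force: [0.2, -0.7, -1.1]
opening: 0.0071
grasp_force: 60.0
clock: 10.32
eef_pos: [0.4436, -0.17, 0.1279]
ee_rot: [-0.0, 0.997, 0.077, -0.0]
ft_force: [0.3, 0.0, -1.7]
opening: 0.0071
grasp_force: 60.2
```

```bash
python3 -m jog '[[0,0,0.05,0],[0,0,0.05,0]]' && python3 -m jog '[[0,0,0,0],[0,0,0,0],[0,0,0,0],[0,0,0,0]]' 0 && python3 -m jog '[[0,0,-0.3,0],[0,0,-0.9,0],[0,0,-1.7,0],[0,0,-2.5,0],[0,0,-2.8,0],[0,0,-2.8,0]]' -1
python3 - <<'E'
from h import *
for n in("top","scene"):
    cv2.imwrite(f"pics/{n}5.png",snapshot(n)[...,::-1])
a=cv2.resize(cv2.imread("pics/top5.png")[150:260,170:300],(400,338),interpolation=cv2.INTER_CUBIC)
b=cv2.resize(cv2.imread("pics/scene5.png")[105:235,145:298],(400,338),interpolation=cv2.INTER_CUBIC)
cv2.imwrite("pics/c5.png",np.hstack([a,b]))
print(sense()["joints"].round(2))
E
```

```text
clock: 10.58
eef_pos: [0.4435, -0.17, 0.125]
ee_rot: [0.0, 0.997, 0.077, 0.0]
ft_force: [-0.7, 1.2, -1.9]
opening: 0.0074
grasp_force: 60.2
clock: 11.08
eef_pos: [0.4436, -0.17, 0.1251]
ee_rot: [0.0, 0.997, 0.077, 0.0]
ft_force: [0.6, -0.4, 0.6]
opening: 0.0424
grasp_force: 0.0
clock: 11.82
eef_pos: [0.4443, -0.1701, 0.2943]
ee_rot: [0.001, 0.997, 0.077, 0.001]
ft_force: [0.6, 0.2, -1.0]
opening: 0.0852
grasp_force: 0.0
[ 0.61  0.17 -0.41  1.8   0.07  1.18 -1.24]
```

View pics/c5.png

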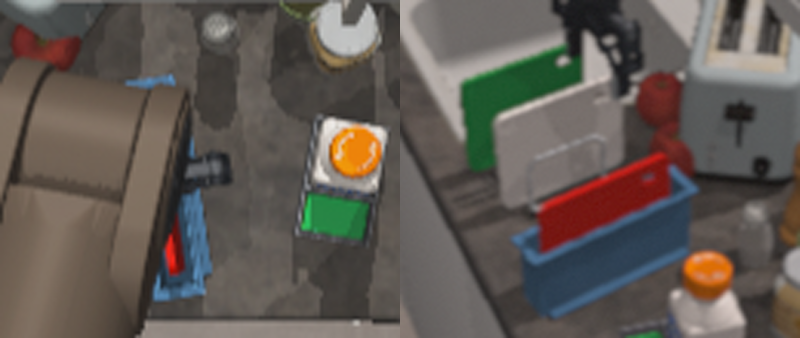

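Board stands in the tub (right crop, red at (540–670,155–250) inside the rim), the other two still in the rack. Now the cap: move above it.

```bash
python3 -m jog '[[0.14,3.29,0,0],[0.14,3.29,0,0],[0.14,3.29,0,0],[0.14,3.29,0,0],[0.14,3.29,0,0],[0.14,3.29,0,0],[0.14,3.29,0.8,0],[0.14,3.29,0.8,0]]' -1
python3 - <<'E'
from h import *
S=sense();print(S["eef_pos"],S["ee_rot"],S["joints"].round(2))
for n in("top","scene"):
    cv2.imwrite(f"pics/{n}6.png",snapshot(n)[...,::-1])
im=cv2.imread("pics/scene6.png"); h=cv2.cvtColor(im,cv2.COLOR_BGR2HSV)
m=cv2.inRange(h,(10,180,180),(22,255,255)); k,l,st,c=cv2.connectedComponentsWithStats(m);i=1+st[1:,4].argmax(); print("orange",st[i],c[i])
for uv,n in(((285.2,199.1),"top"),((263.28,208.47),"scene")): print(atz(n,uv,.166))
a=cv2.resize(cv2.imread("pics/top6.png")[150:260,220:350],(400,338),interpolation=cv2.INTER_CUBIC)
b=cv2.resize(cv2.imread("pics/scene6.png")[150:280,185:338],(400,338),interpolation=cv2.INTER_CUBIC)
cv2.imwrite("pics/c6.png",np.hstack([a,b]))
E
```

```text
clock: 12.92
eef_pos: [0.4805, -0.3612, 0.2424]
ee_rot: [-0.002, 0.997, 0.078, -0.002]
ft_force: [-0.7, -0.1, -0.1]
opening: 0.0855
grasp_force: 0.0
[ 0.48045973 -0.36117231  0.2424236 ] [-0.00197866  0.99693268  0.07820064 -0.00244662] [ 0.76  0.41 -0.29  1.59  0.13  1.16 -0.97]
orange [254 203  18  12 142] [262.80985915 208.53521127]
[ 0.4814015  -0.36420527  0.166     ]
[ 0.48652717 -0.36444849  0.166     ]
```

View pics/c6.png

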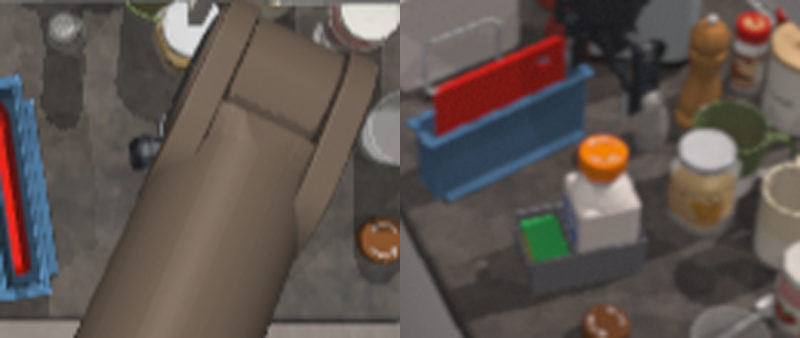

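Right crop: orange cap at (603,157) on the upright bottle, gripper above and behind it; the red board stands leaning in the tub. Descend and grip.

```bash
python3 -m jog '[[0,0,0.5,0],[0,0,1.0,0],[0,0,1.4,0],[0,0,1.65,0],[0,0,1.73,0],[0,0,1.73,0]]' && python3 -m jog '[[0,0,0,0],[0,0,0,0],[0,0,0,0],[0,0,0,0],[0,0,0,0],[0,0,0,0]]' 1 80
```

```text
clock: 13.78
eef_pos: [0.4827, -0.3639, 0.142]
ee_rot: [0.0, 0.997, 0.077, 0.0]
ft_force: [-0.1, 0.2, 0.7]
opening: 0.0853
grasp_force: 0.0
clock: 14.52
eef_pos: [0.4825, -0.364, 0.1419]
ee_rot: [0.0, 0.997, 0.077, 0.0]
ft_force: [-0.9, 0.5, 5.8]
opening: 0.048
grasp_force: 82.5
```

```bash
python3 -m jog '[[0,0,0.05,0],[0,0,0.1,0],[0,0,0.1,0],[0,0,0.1,0]]'
```

```text
clock: 15.02
eef_pos: [0.4826, -0.364, 0.1367]
ee_rot: [0.001, 0.997, 0.077, 0.001]
ft_force: [-3.8, 1.7, 12.1]
opening: 0.0483
grasp_force: 83.4
```

```bash
python3 -m jog '[[0,0,0.01,-1],[0,0,0.01,-2],[0,0,0.01,-3],[0,0,0.01,-4],[0,0,0.01,-5],[0,0,0.01,-6],[0,0,0.01,-7],[0,0,0.01,-8]]' && python3 -m jog '[[0,0,0,-1],[0,0,0,-2],[0,0,0,-3],[0,0,0,-4],[0,0,0,-5],[0,0,0,-6],[0,0,0,-7],[0,0,0,-7]]'; python3 -c "
from h import *
S=sense();print(S['wrist_torque'],S['joints'].round(2))
n='scene'
im=snapshot(n)[...,::-1].copy();cv2.imwrite('pics/scene7.png',im)
for n in('top','scene'):
  for t in('bottle','caddy'): print(n,t,[(round(d['confidence'],2),np.round(d['rect'],3)) for d in look_for(n,t)[:2]])"
```

```text
clock: 16.02
eef_pos: [0.4836, -0.3644, 0.1365]
ee_rot: [0.002, 0.879, 0.477, 0.001]
ft_force: [-1.0, 0.9, 12.4]
opening: 0.0483
grasp_force: 83.5
clock: 17.02
eef_pos: [0.4839, -0.3644, 0.1366]
ee_rot: [0.002, 0.65, 0.76, 0.0]
ft_force: [-0.2, -0.4, 11.3]
opening: 0.0485
grasp_force: 83.5
[0.04196797 0.05419028 0.07167937] [ 1.01  0.59 -0.67  1.7   0.42  1.    0.35]
top bottle []
top caddy [(0.57, array([0.406, 0.456, 0.056, 0.187]))]
scene bottle [(0.9, array([0.482, 0.565, 0.059, 0.088])), (0.38, array([0.332, 0.31 , 0.09 , 0.13 ]))]
scene caddy [(0.83, array([0.449, 0.595, 0.092, 0.088]))]
```

```bash
python3 -m jog '[[0,0,-0.05,0],[0,0,-0.1,0],[0,0,-0.15,0],[0,0,-0.2,0],[0,0,-0.25,0],[0,0,-0.3,0],[0,0,-0.3,0],[0,0,-0.3,0]]'
```

```text
clock: 18.27
eef_pos: [0.4819, -0.3636, 0.1523]
ee_rot: [-0.0, 0.65, 0.76, -0.0]
ft_force: [-0.0, -0.1, -0.1]
opening: 0.0482
grasp_force: 82.4
```

```bash
python3 -m jog '[[0,0,-0.3,0],[0,0,-0.6,0],[0,0,-0.9,0],[0,0,-1.2,0],[0,0,-1.5,0],[0,0,-1.7,0],[0,0,-1.7,0],[0,0,-1.7,0]]'; python3 -c "
from h import *
im=snapshot('scene')[...,::-1].copy();cv2.imwrite('pics/scene8.png',im)
h=cv2.cvtColor(im,cv2.COLOR_BGR2HSV)
m=cv2.inRange(h,(10,180,150),(22,255,255)); k,l,st,c=cv2.connectedComponentsWithStats(m)
for i in range(1,k):
  if st[i,4]>15: print(st[i],c[i])
X=[.482,-.364,.25+.02]; q=P('scene')@np.r_[X,1]; print('expected cap px',q[:2]/q[2])
for t in('bottle','mouth','cap','board_red'): print(t,[(round(d['confidence'],2),np.round(np.array(d['position'])*[384,512],1)) for d in pinpoint('scene',t)[:3]])
S=sense();print(S['joint_vel'].round(3),S['eef_pos'],S['grasp_force'])"
```

```text
clock: 19.27
eef_pos: [0.4819, -0.3637, 0.2539]
ee_rot: [-0.0, 0.65, 0.76, -0.0]
ft_force: [0.0, -0.0, -1.0]
opening: 0.0479
grasp_force: 82.4
[259 173  14  13 119] [264.75630252 179.68067227]
expected cap px [262.75132274 181.24816114]
bottle [(0.85, array([244.9, 260.2]))]
mouth [(0.85, array([212.9, 263.9])), (0.53, array([250.3, 251.9]))]
cap [(0.8, array([313.8, 268.2])), (0.77, array([279.6, 261.8])), (0.71, array([188. , 261.9]))]
board_red [(0.77, array([211.9, 223.9])), (0.43, array([300.7, 307.2]))]
[-0.    -0.002 -0.001 -0.004 -0.     0.    -0.001] [ 0.48202352 -0.36358552  0.25406608] 82.37258900888264
```

```bash
python3 -c "
from rig import *
print(sign_off())"
```

```text
the job is handed in; nothing more can be done
None
```

I handed the job in at about 19 s of robot time: the red board is standing in the tub, and the gripper is holding the orange cap about 10 cm above the upright bottle's mouth. The sign-off returned no verdict.

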